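# Take the snug cover off a domino box in its sloping rest

## Task

One of the two domino boxes in the sloping packing rest still has its cover on, and it sits snugly over the tray. Draw that cover off without bringing the tray along: the tray of dominoes must stay seated in the rest. Set the cover down, without dropping it, mouth down and wholly on the rubber sanding mat, clear of the cover already there and parallel to the mat's short sides, as that one lies, and leave everything else where it is.

Things in the scene. Friction and masses are not known exactly. Their poses are not given: they have to be found in the camera images.
- cover_mid (a point): Centre (half-way up) of the pine cover still on its box: a five-sided lid, open below, 120 (own x) x 62 (own y) x 46 (own z) mm outside, walls 4, top 5 mm, 60 g. Own z points out of its top: at the start square to the rest's bed, 30 degrees off vertical, leaning to the rest's -x; own x runs up the slope. Grip it across the 62 mm. Its rim stands on a plinth as wide as itself, part of the tray.
- tray_mid (a point): Centre of the loose tray under that cover (24 mm above its underside), axes as the cover's: a 120 x 62 x 10 mm plinth and on it a 108 x 50 mm body full of wooden dominoes, 48 mm high in all, 230 g. The cover overlaps it by 38 mm with 2 mm play all round. Only its weight holds it down: if the cover is pulled askew or not along its own z, it binds and the tray comes too.
- tray_catch (a point): Middle of the tray between its two sprung brass catches, 28 mm above its underside: small balls half-way along the long sides, each pressing on the inside of the cover with about 0.85 N, so that the cover clings until it has come up some 20 mm.
- open_tray_mid (a point): The same point of the other box in the rest, an identical tray of dominoes without a cover, 115 mm beside the first along the rest's y (either side). Leave it.
- rest: Fixed plywood packing rest, 250 mm wide (own y). Its bed slopes at 30 degrees, rising to own +x (away from the robot); a ledge 9 mm high along the lower edge stops the plinths. Origin on the table under its middle; the bed's upper edge is 109 mm above the table.
- mat_top (a point): Centre of the upper face of the fixed black rubber sanding mat, 200 (own x) x 340 (own y) mm, 3 mm thick; z up. Covers lie on it with their 120 mm length along the mat's x, the short sides' direction.
- done_cover_mid (a point): Centre (half-way up) of a second, identical cover already lying mouth down on the mat, anywhere along the mat's y, its length about along the mat's x; there is always room beside it, on the side where more of the mat is free. Leave it.
- sanding_block_mid (a point): Centre of a loose cork sanding block, 110 x 60 x 33 mm, on the table between the rest and the mat. Leave it.
- bar_mid (a point): Centre of a loose pine bar with a row of seven round holes, 40 x 280 x 25 mm, on the far side of the table. Leave it.

How it is judged:
On the way:
1. the cover is drawn right off its tray, the tray still seated (z of cover_mid in the frame of tray_mid above 0.05 m and distance of tray_mid from where it was at the start of the episode below 0.008 m), for 0.1 s.
At the end, for the whole second after the job is handed in: The cover lies mouth down, level and released on the mat, wholly on it, clear of the other cover and lengthwise within 15 degrees of the mat's x; its tray is still flat in the rest, within 8 mm of where it was; the open tray and the other cover are within 10 mm of where they were (z of cover_mid in the frame of mat_top between 0.019 and 0.027 m and x of cover_mid in the frame of mat_top between -0.038 and 0.038 m and y of cover_mid in the frame of mat_top between -0.135 and 0.135 m and angle between cover_mid's own z axis and vertical below 0.07 rad and angle between the x axis of cover_mid and the x axis of mat_top, either way round below 0.26 rad and distance of tray_mid from where it was at the start of the episode below 0.008 m and angle between the z axis of tray_mid and the z axis of open_tray_mid, either way round below 0.07 rad and distance of each of open_tray_mid, done_cover_mid from where it was at the start of the episode below 0.01 m and horizontal distance between cover_mid and done_cover_mid above 0.066 m); the robot touches nothing.
It fails at once if the tray is dragged out of its place along with the cover (more than 15 mm) (distance of tray_mid from where it was at the start of the episode above 0.015 m).
It fails at once if the cover is dropped or slammed onto the mat (moving faster than 0.4 m/s close above it) (linear speed of cover above 0.4 m/s and z of cover_mid in the frame of mat_top below 0.055 m).
It fails at once if the open tray or the other cover is knocked aside (more than 15 mm) (distance of any of open_tray_mid, done_cover_mid from where it was at the start of the episode above 0.015 m).
It fails at once if the sanding block or the drilled bar is knocked aside (more than 20 mm) (distance of any of sanding_block_mid, bar_mid from where it was at the start of the episode above 0.02 m).
It also fails if it takes over 45 s, if anything falls off the work surface, if the arm or the gripper's body presses on something with over 40 N, if the wrist force passes 120 N, or if a joint passes its speed limit or range.

## Robot

A 6-joint arm with a two-finger parallel gripper is mounted at the origin on the work surface. World frame = base frame: x ahead of the robot, y to its left, z up, the work surface at z = 0. Lengths are in m, angles in rad, forces in N, time in s.
With the tool pointing down it reaches from about 0.4 to 0.925 m from the base axis. Payload 3.4 kg.
Tool frame: the origin (TCP) lies at the very end of the fingers, on their centre line; the grasp point (between the pads) lies manip.grip_depth behind it (manip.grip_depth is the distance from the TCP to the grasp point, in m); z points along the fingers, y is the line along which they close (so a half turn about z gives the same grasp; the last joint's range is limited). The gripper opens to 85 mm and grips with 20 to 120 N. Pads are 22 mm wide; open, the fingers measure 114 mm over their backs; the gripper's body (76 mm by 85 mm) begins 54 mm behind the grasp point. The pads swing forward as they close: fully open they stand 13 mm farther back than shut.
Start: joints at [-1.345, 0.307, 1.506, -0, 1.328, -0.073], TCP at [0.169, -0.55, 0.231] pointing down, gripper open.
Joint ranges: [-3.12, 3.12], [-1.05, 2.28], [0.14, 2.33], [-1.42, 4.57], [0.1, 2.73], [-2.68, 2.68]. Speed limits (rad/s): [2.57, 2.57, 3.14, 3.14, 3.14, 3.14].

## Interface

Orientations are given as a unit quaternion [x, y, z, w].
In Python, from bench import manip, claw, readout, capture, camera_params, job gives the robot as it stands. Calls block until the motion is done:
- manip.move_pose(position, orientation): joint-space move of the TCP to a pose.
- manip.movel(position, v=0.15, frame=None): straight line of the TCP; frame=None keeps the orientation; v is the mean speed in m/s.
- manip.movej(angles): joint-space move.
- claw.grip(opening, f_grip=None): opening from 0.0 (shut) to 1.0 (fully open); f_grip is the grip in N (None keeps the last); returns when the fingers have stopped.
- manip.dwell(seconds).
- manip.ik(position, orientation): joint angles nearest the present ones, or None.
- readout.sense(): the state.
- capture(name): name is "scene" or "top"; returns (picture, depth): 400x640x3 uint8, red, green, blue; 400x640 float32, m along the optical axis (not along the pixel's ray), 0 where there is no reading.
- camera_params(name): a dict with "camera_matrix" (3x3 intrinsics, pixels), "dist_coeffs" ([k1, k2, p1, p2, k3] as OpenCV has them; the pictures are not rectified), "T" (4x4, takes a point from camera to world coordinates). Camera axes: x right, y down, z forward; pixel columns grow to the right and rows downward; lengths in m; the calibration is good to about 2 mm. A picture is of the moment at which its call begins. camera_params takes no time and is no camera call.
A pose or a line that the arm cannot do raises manip.MotionError and nothing moves.
- job.close_job(): hands the job in; it is judged then, once.
The state is a dict: "time_s": time; "q": joint angles; "qd": joint speeds; "joint_efforts": joint torques, N m; "tool_pos": TCP position; "orientation": TCP orientation; "force": force on the tool from outside, world axes, zero at the start; "torque": the same for the moment, N m; "width": opening from 0.0 (shut) to 1.0 (fully open); "grip_force": force on a finger pad.
Only numpy, scipy, OpenCV 4.12 (cv2) and the standard library are available. Lean on these libraries where they do the work, as an engineer would, in place of code of your own. Each camera call takes 0.05 s, during which the arm holds its last target. There are 200 camera calls.

## Working session

There is one attempt and no reset: what is moved stays moved. The work goes in short steps, each a Python script; the robot and the scene stay as the last script left them, time stands still between calls to the robot, and variables do not carry over. Pictures are saved under pics/ and viewed, at most 10 in all, crops included, and the job is handed in when it is done.

```bash
ls; mkdir -p pics; python3 - <<'E'
from bench import *
import cv2, numpy as np
for n in ("scene","top"):
    im,d=capture(n); cv2.imwrite(f"pics/{n}0.png",im[:,:,::-1]); np.savez(f"{n}0.npz",im=im,d=d)
    p=camera_params(n); print(n,np.round(p["camera_matrix"],1).tolist(),p["dist_coeffs"],np.round(p["T"],3).tolist(),(d>0).mean())
print(manip.grip_depth, readout.sense())
E
```

```text
pics
scene [[395.0, 0.0, 313.2], [0.0, 395.0, 197.6], [0.0, 0.0, 1.0]] [-0.02731456  0.          0.          0.          0.        ] [[0.858, 0.304, -0.415, 0.931], [0.514, -0.509, 0.69, -0.537], [-0.001, -0.805, -0.593, 0.55], [0.0, 0.0, 0.0, 1.0]] 0.99610546875
top [[520.0, 0.0, 324.9], [0.0, 520.0, 202.2], [0.0, 0.0, 1.0]] [0.02302819 0.         0.         0.         0.        ] [[-0.009, -0.992, 0.122, 0.493], [-1.0, 0.009, 0.0, -0.01], [-0.001, -0.122, -0.992, 1.145], [0.0, 0.0, 0.0, 1.0]] 0.99605859375
0.0187 {'time_s': 0.1, 'q': array([-1.34548405e+00,  3.07475595e-01,  1.50753465e+00, -1.23010775e-05,
        1.32843029e+00, -7.34809709e-02]), 'qd': array([ 2.22248895e-03, -2.38318115e-03, -2.59191601e-03, -4.55084363e-05,
        1.54125057e-03,  4.12249084e-04]), 'joint_efforts': array([-1.72525952e-04, -4.58531606e+01, -2.52607673e+01, -3.86010106e-05,
        5.64234972e-03,  3.11751444e-05]), 'tool_pos': array([ 0.16910192, -0.54890909,  0.23048917]), 'orientation': array([ 9.88860423e-01,  1.48842905e-01, -7.60264126e-05, -9.20826677e-04]), 'force': array([-0.33970922,  0.3064646 , -0.9659694 ]), 'torque': array([0.02422026, 0.02582008, 0.03845279]), 'grip_force': 0.0, 'width': 1.0010714829513983}
```

View pics/scene0.png

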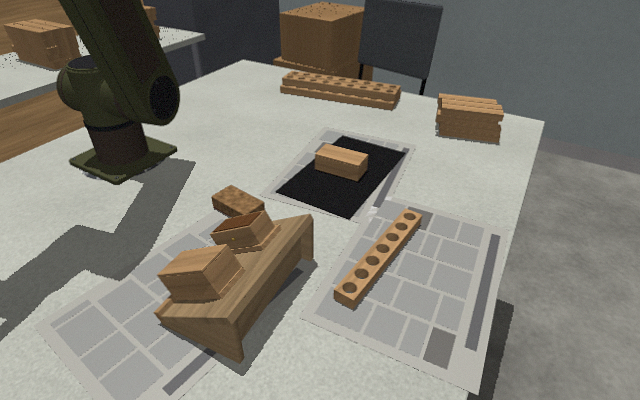

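View pics/top0.png

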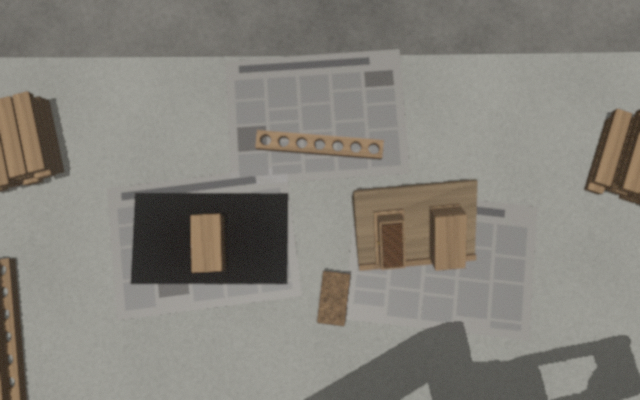

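The top view shows the covered box at about (448,238), the open tray at (391,240), the mat at (132–288, 194–283) with the finished cover at (206,243). The sanding block is at (334,297). Slightly more of the mat is free on the right (world −y) side.

```bash
cat > h.py <<'E'
import numpy as np, cv2
from bench import *
def cloud(n,im,d):
    p=camera_params(n); K=np.array(p["camera_matrix"]); D=np.array(p["dist_coeffs"]); T=np.array(p["T"])
    v,u=np.mgrid[:400,:640]; uv=np.stack([u,v],-1).reshape(-1,1,2).astype(float)
    r=cv2.undistortPoints(uv,K,D).reshape(400,640,2)
    P=np.dstack([r*d[...,None],d])
    return P@T[:3,:3].T+T[:3,3]
def rect(q):
    (c,s,a)=cv2.minAreaRect(q.astype(np.float32)); return np.round(c,4),np.round(s,4),round(a,2)
E
python3 - <<'E'
from h import *
for n in ("top","scene"):
    z=np.load(f"{n}0.npz"); im,d=z["im"],z["d"]; P=cloud(n,im,d); ok=d>0
    # mat & done cover
    dark=(im.max(2)<45)&ok&(abs(P[...,2]-.003)<.012)&(abs(P[...,0]-.5)<.3)&(P[...,1]>0)&(P[...,1]<.5)
    k,l,st,_=cv2.connectedComponentsWithStats(dark.astype(np.uint8)); i=1+st[1:,4].argmax()
    m=P[l==i]; print(n,"mat",rect(m[:,:2]),m[:,2].mean())
    lo,hi=m[:,:2].min(0),m[:,:2].max(0)
    c=P[ok&(P[...,2]>.041)&(P[...,2]<.06)&((P[...,:2]>lo)&(P[...,:2]<hi)).all(2)]
    print(" done",rect(c[:,:2]),np.median(c[:,2]),len(c))
    # rest region
    R=P[ok&(P[...,2]>.02)&(P[...,2]<.25)&(abs(P[...,0]-.47)<.13)&(P[...,1]<.0)&(P[...,1]>-.36)]
    R=R[R[:,2]>.05]
    print(" rest ext",R.min(0).round(3),R.max(0).round(3))
    N=np.array([-.5,0,.866]); s=R@N; H,e=np.histogram(s,bins=40); print([(round(a,3),int(b)) for a,b in zip(e,H) if b>40])
    smax=np.percentile(s,99.7); F=R[s>smax-.012]
    for _ in range(4):
        c=F.mean(0); nn=np.linalg.svd(F-c)[2][2]; nn*=np.sign(nn[2]); F=R[(abs((R-c)@nn)<.004)&(s>smax-.02)]
    ux=np.array([.866,0,.5]); ux-=nn*(ux@nn); ux/=np.linalg.norm(ux); uy=np.cross(nn,ux)
    q=np.c_[(F-c)@ux,(F-c)@uy]; r=rect(q)
    print(" cover n",nn.round(4),r,len(F),"topc",(c+ux*r[0][0]+uy*r[0][1]).round(4), "ux",ux.round(3))
E
```

```text
top mat (array([0.5578, 0.2436]), array([0.33  , 0.1906]), 89.93) 0.0036077503031475538
 done (array([0.5443, 0.243 ]), array([0.12  , 0.0632]), 2.97) 0.04954234255414036 1706
 rest ext [ 0.483 -0.324  0.05 ] [ 0.6   -0.07   0.138]
[(np.float64(-0.238), 61), (np.float64(-0.236), 103), (np.float64(-0.234), 150), (np.float64(-0.232), 279), (np.float64(-0.23), 274), (np.float64(-0.228), 259), (np.float64(-0.227), 194), (np.float64(-0.225), 88), (np.float64(-0.221), 50), (np.float64(-0.219), 80), (np.float64(-0.217), 62), (np.float64(-0.207), 43), (np.float64(-0.199), 49), (np.float64(-0.197), 49), (np.float64(-0.19), 79), (np.float64(-0.188), 65), (np.float64(-0.186), 143), (np.float64(-0.184), 367), (np.float64(-0.182), 585), (np.float64(-0.18), 713), (np.float64(-0.178), 682), (np.float64(-0.176), 344), (np.float64(-0.174), 64)]
 cover n [-0.5001  0.0275  0.8655] (array([-0.0027,  0.0075]), array([0.1212, 0.1731]), 4.3) 2681 topc [ 0.5339 -0.2039  0.1011] ux [0.866 0.    0.5  ]
scene mat (array([0.5583, 0.2432]), array([0.3386, 0.1995]), 89.55) 0.003088246249323586
 done (array([0.545
[... 402 characters left out ...]
0.217), 80), (np.float64(-0.215), 89), (np.float64(-0.213), 92), (np.float64(-0.212), 92), (np.float64(-0.21), 109), (np.float64(-0.208), 104), (np.float64(-0.206), 107), (np.float64(-0.204), 139), (np.float64(-0.202), 131), (np.float64(-0.2), 150), (np.float64(-0.198), 158), (np.float64(-0.196), 155), (np.float64(-0.194), 147), (np.float64(-0.192), 156), (np.float64(-0.19), 157), (np.float64(-0.188), 152), (np.float64(-0.186), 209), (np.float64(-0.184), 264), (np.float64(-0.182), 381), (np.float64(-0.18), 555), (np.float64(-0.178), 444)]
 cover n [-0.4908  0.0265  0.8709] (array([-0.0111,  0.0183]), array([0.1208, 0.173 ]), 3.75) 1698 topc [ 0.5352 -0.2028  0.1006] ux [ 0.871 -0.     0.491]
```

```bash
python3 - <<'E'
from h import *
for n in ("top","scene"):
    z=np.load(f"{n}0.npz"); im,d=z["im"],z["d"]; P=cloud(n,im,d); ok=d>0
    R=P[ok&(P[...,2]>.05)&(P[...,2]<.25)&(abs(P[...,0]-.53)<.13)&(P[...,1]<-.213)&(P[...,1]>-.32)]
    nn=np.array([-.5,.0275,.8655]); s=R@nn; c=R[s>np.percentile(s,60)].mean(0)
    H,e=np.histogram(s,bins=60); print(n,"peak s",e[H.argmax()])
    F=R[s>s.max()-.012]
    for _ in range(5):
        c=np.median(F,0); nn=np.linalg.svd(F-F.mean(0),full_matrices=False)[2][2]; nn*=np.sign(nn[2]); c=F.mean(0); F=R[abs((R-c)@nn)<.004]
    psi=np.arctan2(-nn[1],-nn[0]); ux=np.array([.866*np.cos(psi),.866*np.sin(psi),.5]); ux-=nn*(ux@nn); ux/=np.linalg.norm(ux); uy=np.cross(nn,ux)
    q=np.c_[(F-c)@ux,(F-c)@uy]; r=rect(q); pc=np.percentile(q,[1,99],axis=0).mean(0)
    print(" n",nn.round(4),"tilt",np.degrees(np.arccos(nn[2])).round(2),"psi",np.degrees(psi).round(2),r,len(F),"topc",(c+ux*r[0][0]+uy*r[0][1]).round(4),(c+ux*pc[0]+uy*pc[1]).round(4))
    # bed/side check: s distribution of open tray
    B=P[ok&(P[...,2]>.03)&(abs(P[...,0]-.49)<.2)&(P[...,1]<-.05)&(P[...,1]>-.33)&(P[...,0]>.59)]
E
```

```text
top peak s -0.1859846899565491
 n [-0.4967 -0.0413  0.8669] tilt 29.89 psi 4.76 (array([-0.002 , -0.0006]), array([0.0627, 0.1214]), 89.94) 1639 topc [ 0.5366 -0.2597  0.1048] [ 0.5371 -0.2591  0.1051]
scene peak s -0.24644972993697956
 n [-0.4878 -0.0583  0.871 ] tilt 29.43 psi 6.81 (array([-0.0083,  0.004 ]), array([0.0627, 0.1209]), 88.33) 1175 topc [ 0.5374 -0.2575  0.1039] [ 0.5383 -0.2582  0.1043]
```

```bash
cat >> h.py <<'E'
from scipy.spatial.transform import Rotation as Ro
psi=np.radians(4.9); c_,s_=np.cos(psi),np.sin(psi)
n=np.array([-.5*c_,-.5*s_,.866]); ux=np.array([.866*c_,.866*s_,.5]); uy=np.cross(n,ux)
top=np.array([.5372,-.2588,.1046])
def quat(z,y): return Ro.from_matrix(np.c_[np.cross(y,z),y,z]).as_quat()
E
python3 - <<'E'
from h import *
qs=[]
for sg in (1,-1):
    q=quat(-n,sg*uy); 
    js=[manip.ik(top+n*h,q) for h in (.12,-.036,.15)]
    jm=[manip.ik(np.array([.555,.138,h]),quat(np.array([0,0,-1.]),np.array([0,sg*1.,0]))) for h in (.2,.01)]
    print(sg,[None if j is None else np.round(j,2).tolist() for j in js+jm])
    if all(j is not None for j in js+jm): qs.append((max(abs(j[5]) for j in js+jm),sg))
sg=min(qs)[1]; print("use",sg); np.save("sg.npy",sg)
q=quat(-n,sg*uy)
claw.grip(1.0,25)
manip.move_pose(top+n*.12,q)
s=readout.sense(); print(s["time_s"],s["force"])
manip.movel(top+n*.01,v=.12)
print(readout.sense()["force"])
im,d=capture("scene"); cv2.imwrite("pics/s1.png",cv2.resize(im[200:400,60:380,::-1],(800,500)))
E
```

```text
1 [None, None, None, [0.17, 0.33, 1.56, -0.0, 1.26, -1.4], [0.17, 0.55, 1.76, -0.0, 0.83, -1.4]]
-1 [[-0.87, 0.15, 1.94, 0.59, 0.82, 0.26], [-0.73, 0.43, 2.0, 0.87, 0.5, 0.03], [-0.9, 0.1, 1.92, 0.56, 0.89, 0.28], [0.17, 0.33, 1.56, -0.0, 1.26, 1.74], [0.17, 0.55, 1.76, -0.0, 0.83, 1.74]]
use -1
1.8417 [-0.138185   -0.91285431  0.4373778 ]
[-0.15152908  0.52697243  0.13955955]
```

View pics/s1.png

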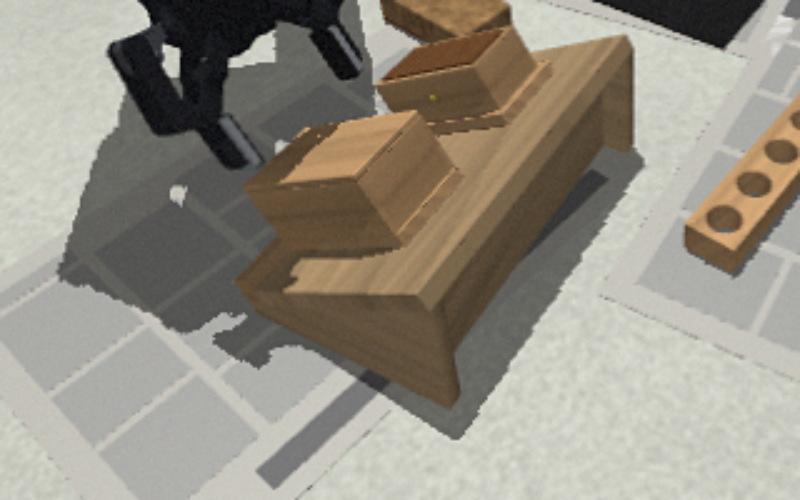

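The open fingertips, at crop (245,155) and (350,70), straddle a point about 23 mm along the normal above the cover's top centre at (335,150), as expected. I'll descend and grip.

```bash
python3 - <<'E'
from h import *
f=lambda: [np.round(readout.sense()[k],3).tolist() for k in("time_s","force","torque","width","grip_force","tool_pos")]
manip.movel(top-n*.036,v=.06); print(f())
claw.grip(.85,25); print(f())
claw.grip(0.0,25); manip.dwell(.2); print(f())
im,d=capture("scene"); cv2.imwrite("pics/s2.png",cv2.resize(im[200:400,60:380,::-1],(800,500)))
E
```

```text
[3.875, [0.108, 0.389, -0.573], [-0.003, 0.284, 0.014], 1.0, 0.0, [0.555, -0.257, 0.073]]
[4.167, [0.785, 0.329, 0.026], [-0.042, 0.245, 0.026], 0.85, 0.0, [0.555, -0.257, 0.074]]
[4.617, [-4.353, -0.097, 6.192], [0.069, 0.249, -0.004], 0.725, 27.721, [0.555, -0.257, 0.074]]
```

View pics/s2.png

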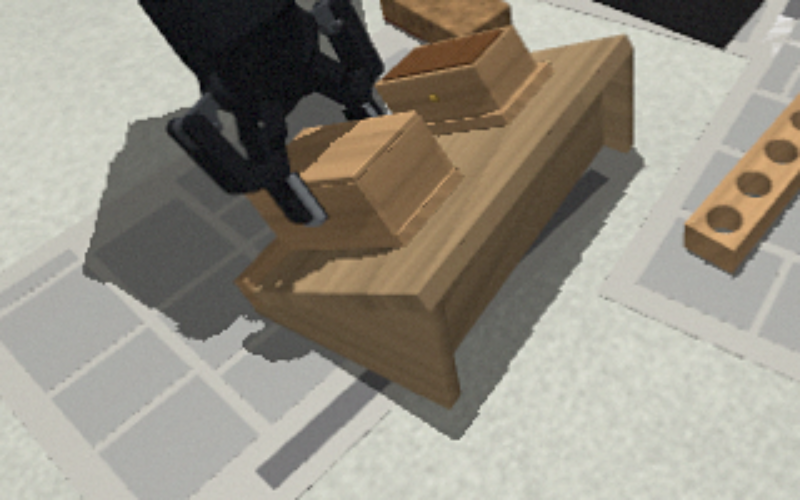

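The finger pad sits about half-way along the cover's near side at (310,215), clear of the plinth. The cover is gripped at 62 mm, with about 7 N pressing down as the pads swing in. Next I'll draw it slowly along its own axis.

```bash
python3 - <<'E'
from h import *
f=lambda: [np.round(readout.sense()[k],3).tolist() for k in("time_s","force","width","grip_force")]
p=readout.sense()["tool_pos"]
b=top-n*.036
for h in (.004,.010,.018,.026,.036,.048,.065):
    manip.movel(b+n*h,v=.025); print(h,f())
    if h in(.018,.065):
        im,d=capture("scene"); cv2.imwrite(f"pics/s3_{h}.png",cv2.resize(im[160:380,60:380,::-1],(800,550)))
E
```

```text
0.004 [4.975, [-0.071, 0.223, 0.43], 0.72, 27.668]
0.01 [5.367, [-1.133, 0.032, 0.099], 0.721, 27.659]
0.018 [5.833, [-0.923, 0.404, 1.989], 0.721, 27.726]
0.026 [6.35, [0.021, 0.023, -0.407], 0.722, 27.598]
0.036 [6.9, [0.596, 0.222, -0.11], 0.718, 27.598]
0.048 [7.533, [0.238, 0.086, -0.065], 0.721, 27.597]
0.065 [8.367, [-0.45, -0.723, -0.333], 0.724, 27.598]
```

View pics/s3_0.065.png

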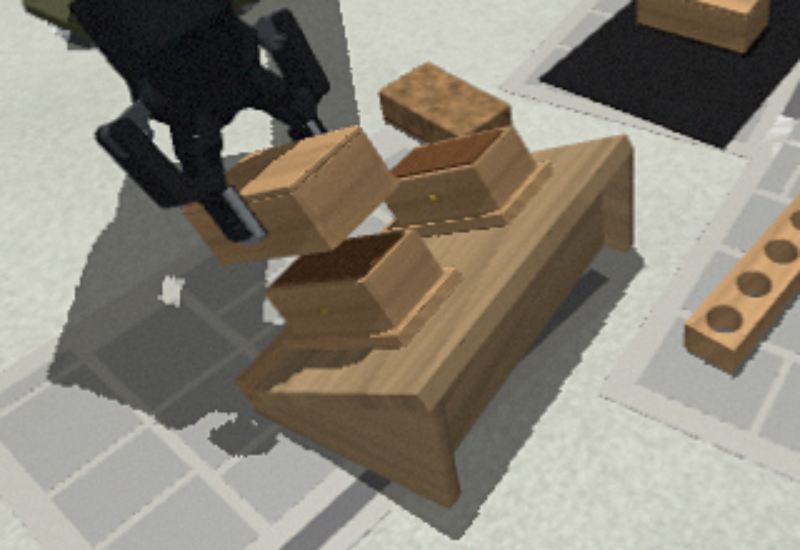

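The cover is right off at (290,190). The tray sits in the rest with both catches visible, and the sanding block and open tray are untouched. Next I carry it to the mat.

```bash
cat >> h.py <<'E'
qd=quat(np.array([0,0,-1.]),np.array([0,-1.,0])); tgt=np.array([.555,.138])
E
python3 - <<'E'
from h import *
manip.movel(top+n*.11,v=.12)
p=readout.sense()["tool_pos"]; manip.movel([p[0],p[1],.26],v=.12)
manip.move_pose([*tgt,.2],qd)
manip.movel([*tgt,.08],v=.1); manip.dwell(.3)
s=readout.sense(); print(s["time_s"],s["tool_pos"],s["force"],s["width"])
for nme in("scene","top"):
    im,d=capture(nme); P=cloud(nme,im,d)
    if nme=="scene": cv2.imwrite("pics/s4.png",cv2.resize(im[80:300,180:500,::-1],(800,550)))
    m=(d>0)&(abs(P[...,0]-.555)<.1)&(abs(P[...,1]-.138)<.05)&(P[...,2]>.1)&(P[...,2]<.125)
    print(nme,rect(P[m][:,:2]),np.percentile(P[m][:,2],[5,50,95]).round(4),m.sum())
E
```

```text
13.075 [0.55518891 0.13803994 0.08038315] [ 0.45789138 -0.01642374 -1.28384413] 0.7215507024542035
scene (array([0.5551, 0.1394]), array([0.0933, 0.1203]), 89.61) [0.1018 0.1152 0.1186] 894
top (array([0.5518, 0.1282]), array([0.0665, 0.1283]), 77.65) [0.1046 0.1158 0.1192] 267
```

View pics/s4.png

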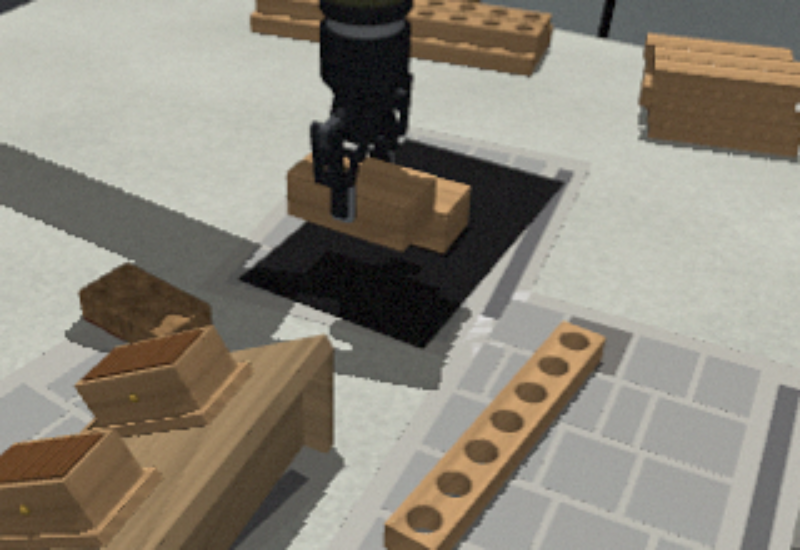

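The cover hangs level over the free part of the mat at (365,200), with the other cover behind it. I'll lower it until it touches, then release.

```bash
python3 - <<'E'
from h import *
manip.movel([*tgt,.022],v=.05); manip.dwell(.2)
f0=readout.sense()["force"][2]; z=.022
while z>.008:
    z-=.001; manip.movel([*tgt,z],v=.015); manip.dwell(.1); f=readout.sense()["force"][2]-f0
    print(round(z,3),round(f,2))
    if f>2.5: break
claw.grip(.84); manip.dwell(.2)
s=readout.sense(); print(s["force"],s["width"],s["time_s"])
manip.movel([*tgt,.09],v=.06); manip.movel([*tgt,.2],v=.15)
manip.move_pose([.35,-.1,.35],qd) if manip.ik([.35,-.1,.35],qd) is not None else manip.move_pose([.45,-.05,.3],qd)
for nme in("scene","top"):
    im,d=capture(nme); cv2.imwrite(f"pics/{nme}5.png",im[:,:,::-1]); P=cloud(nme,im,d)
    for y in(.138,.243):
        m=(d>0)&(abs(P[...,0]-.555)<.1)&(abs(P[...,1]-y)<.05)&(P[...,2]>.041)&(P[...,2]<.06)
        print(nme,rect(P[m][:,:2]),np.percentile(P[m][:,2],[5,50,95]).round(4),m.sum())
print(readout.sense()["time_s"])
E
```

```text
0.021 0.86
0.02 0.7
0.019 0.15
0.018 1.14
0.017 0.23
0.016 1.08
0.015 0.84
0.014 0.13
0.013 6.76
[ 0.09942615 -0.28186643 -0.11871865] 0.8378896135251691 18.3
scene (array([0.555 , 0.1386]), array([0.0657, 0.1209]), 89.67) [0.0433 0.0488 0.0504] 898
scene (array([0.5456, 0.2444]), array([0.1206, 0.0674]), 3.48) [0.0434 0.0488 0.0505] 715
top (array([0.5539, 0.1376]), array([0.0621, 0.1186]), 89.96) [0.0462 0.0496 0.053 ] 1697
top (array([0.5446, 0.2426]), array([0.1202, 0.0632]), 2.4) [0.0457 0.0495 0.0529] 1713
22.025
```

View pics/scene5.png

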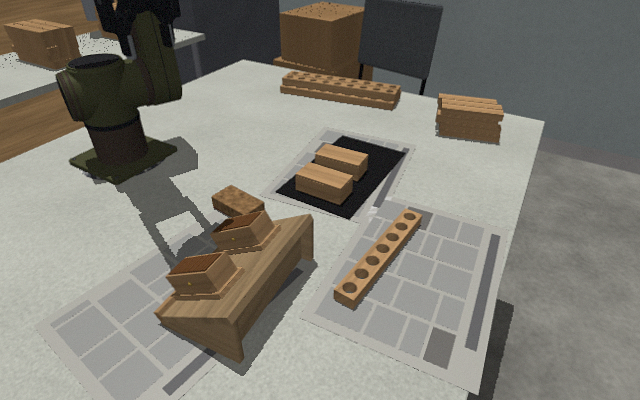

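The cover lies level on the mat at (325,183), beside the other cover at (342,160). Both trays are seated in the rest and nothing else has moved, so I'm handing in the job.

```bash
python3 -c "
from bench import job; print(job.close_job())"
```

```text
the job is handed in; nothing more can be done
None
```

The cover came off with its tray still seated, and it now lies mouth down and level on the mat, parallel to the short sides and about 105 mm (centre to centre) from the other cover; I've handed in the job (no verdict was returned).

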